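Clip the long paint marker into its holder

TASK

Put the long paint marker away level in the metal clip: hold it above the fork, in line with it and centred on it, press it straight down past the sprung jaw until it sits fully home on the fork's floor with the jaw shut over it, and let go. Leave the short marker lying where it is.

Things in the scene. Friction and masses are not known exactly. Their poses are not given: they have to be found in the camera images.
- marker_mid (a point): Long paint marker: round white rod, 18 mm diameter, 160 mm long, about 30 g, lying flat on the table. Its last 24 mm at +x is a grey six-sided cap end, 18 mm across flats, 21 over corners (grey, round, 18 mm for 22 mm before that). Fits the clip either way round. Point: middle of its length, on its axis, at first 9 mm above the table; x axis along the rod.
- short_marker_mid (a point): Short paint marker, stays where it lies: same look and thickness as the long one but 100 mm long. Point: middle of its length, on its axis; x along the rod.
- clip_seat (a point): Seat of the fixed metal clip, 38 mm above the table: where the marker's middle belongs; x along the seated marker, z up. Base 100 (x) x 62 x 8 mm. Two forks, 10 mm thick, at x = +-35; between them free for fingers down to 20 mm above the table. V floors centre the marker; fixed prong's face at y = -15, flared above; jaw at +y. A marker coming down within 5 mm of y = 0 goes in.
- jaw (a joint): Sprung jaw on the clip's +y side: two steel hooks on one dark hinge bar along x, 26 mm below the seat, at y = +17. 0 = shut, lips over the seat (underside 12.5 mm above it, tips at y = -2); positive rad = swung out. Sloped tops, up to 43 mm above the seat, let a marker pressed down open it 0.15 to 0.4 rad (about 4 to 10 N); it springs shut once the marker is below the lips.
Not all that is in view belongs to the job. Leave any green or yellow look-alike of the part that bears marker_mid alone.

How it is judged:
On the way:
1. the long marker, over the clip, pushes the jaw open on its way down (value of joint jaw above 0.06 rad and horizontal distance between marker_mid and clip_seat below 0.025 m and z of marker_mid in the frame of clip_seat above 0.004 m), for 0.02 s.
At the end, for the whole second after the job is handed in: The long marker lies at rest in the clip: its middle within 15 mm of the seat horizontally and 5 mm in height, its axis within 10 degrees of the clip's, and the jaw shut over it (below 0.05 rad) (horizontal distance between marker_mid and clip_seat below 0.015 m and z of marker_mid in the frame of clip_seat between -0.005 and 0.005 m and angle between the x axis of marker_mid and the x axis of clip_seat, either way round below 0.17 rad and value of joint jaw below 0.05 rad and linear speed of marker below 0.02 m/s); the robot touches nothing.
It fails at once if the short marker is moved by more than 30 mm (distance of short_marker_mid from where it was at the start of the episode above 0.03 m).
It also fails if it takes over 38 s, if anything falls off the work surface, if the arm or the gripper's body presses on something with over 40 N, if the wrist force passes 120 N, or if a joint passes its speed limit or range.

ROBOT

A 6-joint arm with a two-finger parallel gripper is mounted at the origin on the work surface. World frame = base frame: x ahead of the robot, y to its left, z up, the work surface at z = 0. Lengths are in m, angles in rad, forces in N, time in s.
With the tool pointing down it reaches from about 0.25 to 0.85 m from the base axis. Payload 12.5 kg.
Tool frame: the origin (TCP) lies at the very end of the fingers, on their centre line; the grasp point (between the pads) lies 19 mm behind it (env.pinch_z is the distance from the TCP to the grasp point, in m); y points along the fingers, z is the direction in which the jaws open and shut, and the axes are right-handed (so a half turn about y gives the same grasp; the last joint's range is limited). The gripper opens to 93 mm and grips with 3 to 60 N. Pads are 15 mm wide; open, the fingers measure 128 mm over their backs; the gripper's body (75 mm by 188 mm) begins 65 mm behind the grasp point.
Start: joints at [1.042, 0.351, 1.652, -0, 1.139, -0.085], TCP at [0.236, 0.497, 0.219] pointing down, gripper open.
Joint ranges: [-2.75, 2.75], [-0.79, 2.1], [0.01, 2.65], [-1.57, 4.71], [0.07, 3.14], [-2.87, 2.87]. Speed limits (rad/s): [2.22, 2.22, 2.79, 3.14, 3.14, 3.14].

INTERFACE

Orientations are given as a unit quaternion [x, y, z, w].
In Python, from plant import sensors, grab_frame, env, masks_of gives the robot as it stands.
- The arm moves only by the tool jog_arm, never from a script. Its argument "deltas" is a list of rows, each an object with "delta_pos": the shift along the tool's x, y, z in mm, a list of three; "rot": the turn, a rotation vector about the tool's x, y, z in rad, a list of three; "gripper": the closure, from -1 (fully open) to 1 (shut). A call has 1 to 5 rows; each row is the pose to reach, as a shift and turn from the pose measured when the call began, along the tool's axes at that moment; what a row does not reach only later rows make up. A row lasts 1/8 s, in which the tool goes at most 62.5 mm and 10.7 degrees, less where a joint would pass 70% of its speed; a pose out of reach is approached as far as the arm can. A call with a gripper value outside its range is refused whole. The fingers move at their own pace and stop on an object; "force" is the grip in N (left out, the last holds). Time passes only in rows, so rows that repeat a pose let the fingers close. It gives the time, the measured TCP pose, the force and the opening at its end, in the units of the state.
- sensors.read_state(): the state, without advancing time (a new reading comes with each control period).
- grab_frame(name): name is "side" or "top"; returns a dict with "pixels" (480x640x3 uint8, red, green, blue), "depth" (480x640 float32, m along the optical axis (not along the pixel's ray), 0 where there is no reading), "camera_matrix" (3x3 intrinsics, pixels), "k1" (the pictures are not rectified: a ray, as slopes to the right and down, at radius r is drawn at 1 + k1 r^2 times it, then the intrinsics apply), "world_to_cam" (4x4, takes a point from world to camera coordinates). Camera axes: x right, y down, z forward; pixel columns grow to the right and rows downward; lengths in m; the calibration is good to about 2 mm. A picture is of the moment at which its call begins.
- env.close_job(): hands the job in, once; it reports no verdict.
Trained networks look in a picture, given as the dict that the camera call returned (one of the last four; its "shot" number tells which), for a name from the list of things; names that differ only in an ending like _2 or _b are one class to them, and where a whole thing is asked for, a point or a joint stands for the part that bears it (a point fixed in the world has none). Each returns a list of dicts, best first, with "confidence" (0 to 1); they miss things now and then, are a little off and sometimes report something else, mostly with a low value. They report only what shows in the picture. A call takes as long as a camera call. They do not tell look-alikes from the thing itself.
- masks_of(picture, target): "pixels" (480x640 bool, what is visible of it) and "point" ([row, column] in pixels, amid what is visible of it).
The state is a dict: "time_s": time; "joints": joint angles; "qd": joint speeds; "joint_efforts": joint torques, N m; "eef_pos": TCP position; "ee_rot": TCP orientation; "force": force on the tool from outside, world axes, zero at the start; "ft_torque": the same for the moment, N m; "grip_width": opening from 0.0 (shut) to 1.0 (fully open).
Only numpy, scipy, OpenCV 4.12 (cv2) and the standard library are available. Lean on these libraries where they do the work, as an engineer would, in place of code of your own. Each camera call takes 0.05 s, during which the arm holds its last target. There are 200 camera calls.

## Working session

There is one attempt and no reset: what is moved stays moved. The work goes in short steps, Python scripts to look and compute and a tool call to move; the robot and the scene stay as the last step left them, time stands still between calls to the robot, and variables do not carry over. Pictures are saved under pics/ and viewed, about 8 in all and at most 12, crops included, and the job is handed in when it is done.

Besides the shell and the picture viewer there is one more tool, called as name(argument=value, ...), one argument or row to a line, values as JSON. jog_arm: Moves the arm, as the interface text tells. Its arguments: {"type":"object","properties":{"deltas":{"type":"array"},"force":{"type":"number"}},"required":["deltas"]}

```bash
mkdir -p pics; cat > h.py <<'E'
import numpy as np, cv2
from plant import sensors, grab_frame, env, masks_of
from scipy.spatial.transform import Rotation as R
def ray(f,rc):
    """pixels (N,2) row,col -> slopes (N,2)"""
    rc=np.atleast_2d(np.asarray(rc,float)); K=np.array(f["camera_matrix"])
    D=np.array([f["k1"],0,0,0,0],float)
    return cv2.undistortPoints(rc[:,::-1].copy().reshape(-1,1,2),K,D).reshape(-1,2)
def cam(f):
    W=np.array(f["world_to_cam"]); Rt=W[:3,:3].T
    return Rt,-Rt@W[:3,3]
def on_plane(f,rc,z):
    s=ray(f,rc);Rt,c=cam(f); d=np.c_[s,np.ones(len(s))]@Rt.T
    return c+d*((z-c[2])/d[:,2])[:,None]
def cloud(f,m):
    rc=np.argwhere(m&(f["depth"]>0)); s=ray(f,rc);Rt,c=cam(f)
    z=f["depth"][rc[:,0],rc[:,1]]
    return c+(np.c_[s,np.ones(len(s))]*z[:,None])@Rt.T, rc
def proj(f,P):
    W=np.array(f["world_to_cam"]);D=np.array([f["k1"],0,0,0,0],float)
    return cv2.projectPoints(np.atleast_2d(P).astype(float),cv2.Rodrigues(W[:3,:3])[0],W[:3,3],np.array(f["camera_matrix"]),D)[0].reshape(-1,2)[:,::-1]
def save(f,n): cv2.imwrite(f"pics/{n}.png",f["pixels"][:,:,::-1])
E
python3 - <<'E'
from h import *
s=sensors.read_state();print(s)
for n in("top","side"):
    f=grab_frame(n);save(f,n+"0")
    print(n,cam(f)[1],f["k1"])
    for t in("marker_mid","short_marker_mid","jaw"):
        for d in masks_of(f,t):
            P,rc=cloud(f,d["pixels"])
            print(t,round(d["confidence"],2),np.round(d["point"]),d["pixels"].sum(),np.round(np.median(P,0),3),np.round(np.percentile(P,[2,98],0),3).tolist())
E
```

```text
{'time_s': 0.0, 'joints': array([ 1.04240024e+00,  3.51274460e-01,  1.65239728e+00, -1.02589084e-05,
        1.13908612e+00, -8.45884067e-02]), 'qd': array([-1.82163017e-03, -4.58918168e-04,  2.52279463e-03,  2.11849004e-03,
       -4.62835059e-05,  1.71202156e-03]), 'joint_efforts': array([ 3.06756428e-04, -4.97336519e+01, -2.85252357e+01,  6.99650799e-02,
        2.57829123e-02, -1.37781230e-04]), 'eef_pos': array([0.23596625, 0.49644435, 0.21809068]), 'ee_rot': array([ 0.69016264, -0.15574478,  0.15550247, -0.68937513]), 'force': array([ 0.07520101,  0.74439389, -0.55477496]), 'ft_torque': array([-0.03217772,  0.01195792, -0.04292972]), 'grip_width': 1.0014888807837785}
top [0.39865119 0.00787777 0.80076483] 0.019929409862368328
marker_mid 0.86 [362. 408.] 1005 [ 0.339 -0.146  0.016] [[0.267, -0.156, 0.008], [0.421, -0.137, 0.019]]
marker_mid 0.86 [362. 277.] 875 [0.34  0.083 0.016] [[0.298, 0.018, 0.011], [0.389, 0.141, 0.019]]
marker_mid 0.62 [260. 344.] 861 [ 0.512 -0.028  0.015] [[0.439, -0.045, 0.008], [0.587, -0.009, 0.019]]
marker_mid 0.57 [170. 285.] 800 [0.691 0.084 0.015
[... 216 characters left out ...]
9, 0.007], [0.543, 0.199, 0.079]]
side [ 0.08095733 -0.43090125  0.79681895] 0.0569674027627789
marker_mid 0.93 [269. 340.] 954 [ 0.506 -0.034  0.015] [[0.434, -0.05, 0.0], [0.589, -0.014, 0.019]]
marker_mid 0.81 [387. 315.] 1410 [ 0.336 -0.153  0.016] [[0.266, -0.16, 0.001], [0.419, -0.14, 0.02]]
marker_mid 0.64 [188. 360.] 795 [0.685 0.088 0.014] [[0.652, 0.012, -0.002], [0.722, 0.153, 0.019]]
marker_mid 0.62 [292. 223.] 1039 [0.342 0.071 0.015] [[0.294, 0.009, 0.006], [0.388, 0.133, 0.019]]
short_marker_mid 0.73 [316. 423.] 702 [ 0.538 -0.181  0.015] [[0.492, -0.192, 0.001], [0.587, -0.167, 0.019]]
jaw 0.73 [202. 256.] 353 [0.514 0.182 0.053] [[0.465, 0.167, 0.011], [0.542, 0.196, 0.078]]
```

```bash
python3 -c "
import cv2,numpy as np
cv2.imwrite('pics/both0.png',cv2.imread('pics/top0.png'))"
```

```text
(no output)
```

View pics/top0.png

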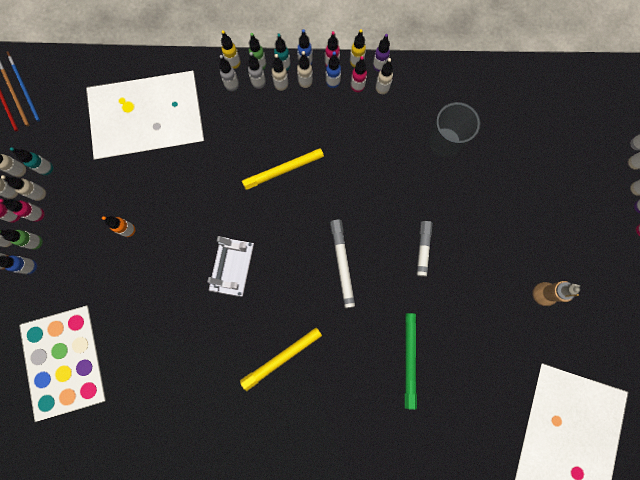

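View pics/side0.png

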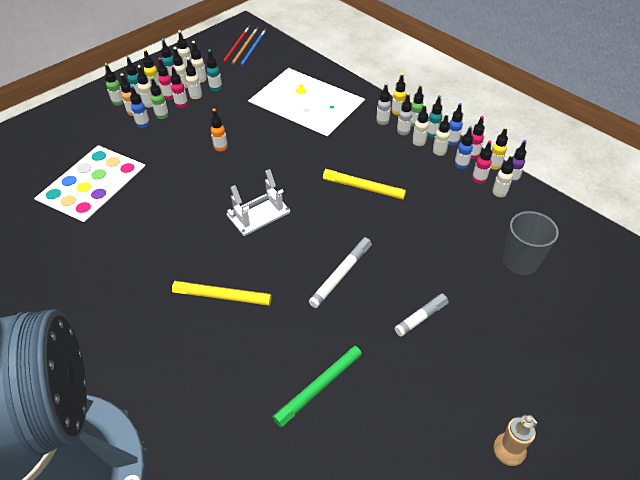

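Candidates in the top picture: white rod with grey cap at (262,343), yellow at (170,284) and (360,280), green at (362,410), short white at (247,425). The long white/grey one at (262,343), 150+ mm long, fits; in the side view it is at (270,340). The clip is at (266,231) top, (205,258) side. I'll crop to confirm, and measure.

```bash
python3 - <<'E'
from h import *
T=grab_frame("top");S=grab_frame("side")
def pick(f,t,px): 
    return min(masks_of(f,t),key=lambda d:np.hypot(*(np.array(d["point"])-px)))
ends={}
for n,f,px in(("top",T,(262,343)),("side",S,(270,340))):
    m=pick(f,"marker_mid",px)["pixels"]
    rc=np.argwhere(m)
    P=on_plane(f,rc,0.009)[:,:2]
    (c,sz,a)=cv2.minAreaRect((P*1000).astype(np.float32));print(n,"rect z9",np.round(c,1),np.round(sz,1),a)
    (cx,sz,a)=cv2.minAreaRect(rc[:,::-1].astype(np.float32)); b=cv2.boxPoints((cx,sz,a))
    e=sorted([(b[i]+b[(i+1)%4])/2 for i in range(4)],key=lambda q:-np.hypot(*(q-cx)))[:2]
    e=sorted(e,key=lambda q:q[1]); ends[n]=[q[::-1] for q in e]; print(ends[n])
def tri(pt,ps):
    A=[];B=[]
    for f,p in((T,pt),(S,ps)):
        s=ray(f,p)[0];Rt,c=cam(f);d=Rt@np.r_[s,1];d/=np.linalg.norm(d);M=np.eye(3)-np.outer(d,d);A.append(M);B.append(M@c)
    return np.linalg.solve(sum(A),sum(B))
E=[tri(a,b) for a,b in zip(ends["top"],ends["side"])];print("tri ends",np.round(E,4),np.linalg.norm(E[0]-E[1]),"mid",np.mean(E,0))
# clip
for n,f in(("top",T),("side",S)):
    P,rc=cloud(f,np.ones((480,640),bool))
    g=f["pixels"][rc[:,0],rc[:,1]].astype(int)
    k=(abs(P[:,0]-.51)<.09)&(abs(P[:,1]-.17)<.08)&(g.min(1)>90)
    b=k&(P[:,2]<.014)
    r=cv2.minAreaRect((P[b][:,:2]*1000).astype(np.float32));print(n,"base",b.sum(),[np.round(v,1) for v in r], "z",np.median(P[b][:,2]))
    h=k&(P[:,2]>.03); print("high",h.sum(),np.round(np.percentile(P[h],[1,50,99],0),3).tolist())
a=cv2.resize(T["pixels"][215:315,190:370],None,fx=4.4,fy=4.4,interpolation=cv2.INTER_CUBIC)
cv2.imwrite("pics/crop1.png",a[:,:,::-1])
E
```

```text
top rect z9 [514.2 -28.3] [160.3  19.7] 9.824262619018555
[array([219.66217, 336.02704], dtype=float32), array([306.0946 , 350.43243], dtype=float32)]
side rect z9 [512.4 -30.8] [169.   20.6] 10.33969497680664
[array([239.31116, 367.36954], dtype=float32), array([305.70337, 311.4603 ], dtype=float32)]
tri ends [[ 5.937e-01 -1.500e-02  1.020e-02]
 [ 4.348e-01 -4.220e-02  1.000e-04]] 0.1614883371497981 mid [ 0.51423646 -0.02859544  0.00510656]
top base 1293 [array([504.9, 178.9]), array([ 70.7, 101.5]), np.float64(80.7)] z 0.007137079867768237
high 315 [[0.461, 0.142, 0.03], [0.531, 0.176, 0.059], [0.544, 0.196, 0.081]]
side base 1109 [array([521.8, 197.5]), array([125.1, 128.7]), np.float64(80.4)] z 0.006565010805867133
high 453 [[0.46, 0.14, 0.03], [0.528, 0.175, 0.054], [0.543, 0.196, 0.08]]
```

View pics/crop1.png

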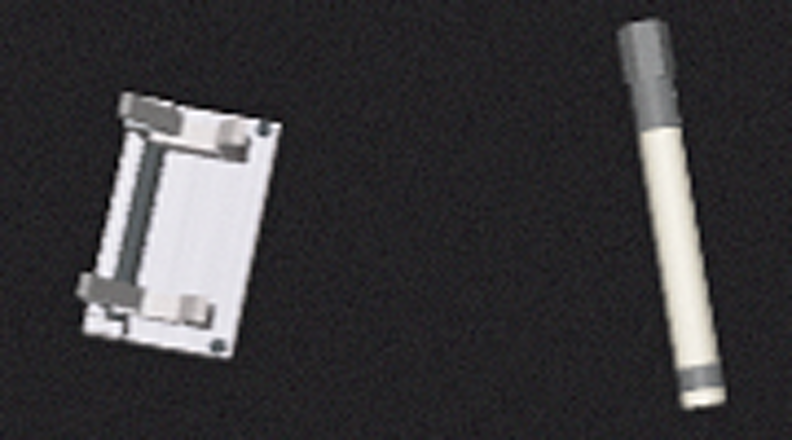

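The crop confirms the long white rod with the hexagonal grey cap at top right (crop (645,50)) and small grey ring at crop (700,380). The clip's jaw, with its dark bar at crop (140,215), is on the world +y side. Next I fit the clip pose from the base edge and work out the first move.

```bash
python3 - <<'E'
from h import *
T=grab_frame("top");S=grab_frame("side")
c=lambda x,y:(215+(y+.5)/4.4-.5,190+(x+.5)/4.4-.5)
q=on_plane(T,[c(281,123),c(232,357),c(82,335)],.008)[:,:2]
print(q, np.linalg.norm(q[0]-q[1]),np.linalg.norm(q[1]-q[2]))
u=(q[0]-q[1]);yaw0=np.arctan2(u[1],u[0]);
v=q[2]-q[1]; print("yaw",np.degrees(yaw0),np.degrees(np.arctan2(v[1],v[0])-np.pi/2))
# base contour fit: optimise rectangle mask against bright pixels using both views
from scipy.optimize import minimize
def bright(f):
    return cv2.GaussianBlur((f["pixels"].min(2)>70).astype(np.float32),(0,0),1.2)
B=[bright(T),bright(S)]
g=np.mgrid[-75:76:2,-55:56:2].reshape(2,-1).T/1000
ins=(abs(g[:,0])<.05)&(abs(g[:,1])<.031)
use=(g[:,1]<-.018) | ((abs(g[:,0])>.046)&(g[:,1]<.02))   # away from jaw and hinge
g,ins=g[use],ins[use]
def res(p,which=(0,1)):
    co,si=np.cos(p[2]),np.sin(p[2])
    X=np.c_[p[0]+g@[co,-si],p[1]+g@[si,co],np.full(len(g),.008)]
    e=0
    for i in which:
        rc=proj((T,S)[i],X); v=cv2.remap(B[i],rc[:,1].astype(np.float32)[None],rc[:,0].astype(np.float32)[None],1)[0]
        e+=np.mean((v-ins)**2)
    return e
m=(q[0]+q[1])/2+.031*np.array([-np.sin(yaw0),np.cos(yaw0)])
print("init",m)
for w in((0,),(1,),(0,1)):
    r=minimize(res,[*m,yaw0],args=(w,),method="Nelder-Mead",options=dict(initial_simplex=[[*m,yaw0],[m[0]+.005,m[1],yaw0],[m[0],m[1]+.005,yaw0],[*m,yaw0+.08]]))
    print(w,r.x[:2],np.degrees(r.x[2]),r.fun)
p=r.x;co,si=np.cos(p[2]),np.sin(p[2])
W=lambda x,y,z:[p[0]+co*x-si*y,p[1]+si*x+co*y,.038+z]
seg=[]
for a,b in [((50,31,-30),(50,-31,-30)),((50,-31,-30),(-50,-31,-30)),((-50,-31,-30),(-50,31,-30)),((-50,31,-30),(50,31,-30)),((-40,17,-26),(40,17,-26)),((-40,-2,12.5),(40,-2,12.5)),((-40,-15,0),(40,-15,0)),((-80,0,0),(80,0,0))]:
    seg.append((W(*np.array(a)/1e3),W(*np.array(b)/1e3)))
o=[]
for f,(r0,c0) in((T,(220,180)),(S,(160,210))):
    k=4;im=cv2.resize(f["pixels"][r0:r0+100,c0:c0+100],None,fx=k,fy=k,interpolation=cv2.INTER_CUBIC)[:,:,::-1].copy()
    for i,(a,b) in enumerate(seg):
        z=((proj(f,[a,b])-[r0,c0]+.5)*k).round().astype(int)
        cv2.line(im,z[0][::-1].tolist(),z[1][::-1].tolist(),[(0,255,0)]*1 and ((0,255,0) if i<4 else [(0,0,255),(255,0,255),(255,128,0),(0,255,255)][i-4]),1)
    o.append(im)
cv2.imwrite("pics/ov.png",np.hstack(o))
s=sensors.read_state();print("tool axes\n",R.from_quat(s["ee_rot"]).as_matrix().round(3))
E
```

```text
[[0.54755694 0.13613666]
 [0.45022076 0.15152299]
 [0.45808401 0.2130617 ]] 0.09854476891649307 0.062039046763389796
yaw -8.982651651661316 -7.281643282391973
init [0.50372905 0.17444963]
(0,) [0.5028629  0.17330482] -9.18665936669555 0.012367373332381248
(1,) [0.50102636 0.16472153] -10.77161173458666 0.024694468826055527
(0, 1) [0.50193148 0.16885917] -11.362581043984028 0.0988825336098671
tool axes
 [[ 0.903  0.     0.429]
 [-0.429  0.     0.903]
 [ 0.    -1.     0.   ]]
```

View pics/ov.png

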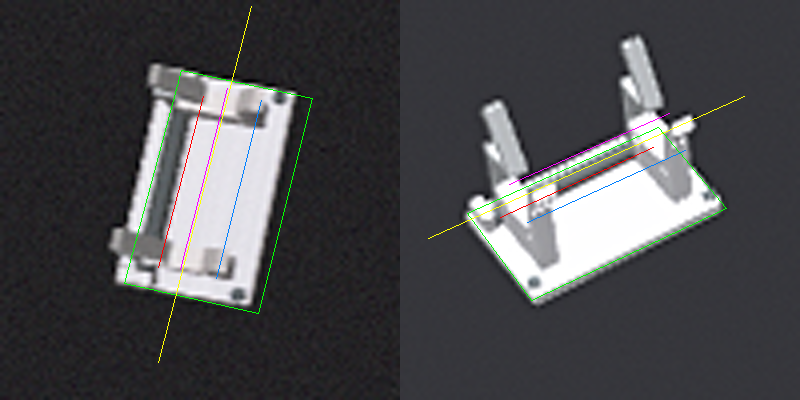

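The overlay shows top and side disagree about the clip by about 8 mm in y. The same bias, about 3–5 mm, shows on the marker. I'll check which camera is right against the tool itself, and place the held marker by in-view comparison. Now I move above the marker.

jog_arm(
  deltas=[
    {"delta_pos": [475,98,-355],"rot": [0,-0.618,0],"gripper": -1},
    {"delta_pos": [475,98,-355],"rot": [0,-0.618,0],"gripper": -1},
    {"delta_pos": [475,98,-355],"rot": [0,-0.618,0],"gripper": -1},
    {"delta_pos": [475,98,-355],"rot": [0,-0.618,0],"gripper": -1},
    {"delta_pos": [475,98,-355],"rot": [0,-0.618,0],"gripper": -1},
  ],
)

```text
time_s: 1.32
eef_pos: [0.3741, 0.2362, 0.1702]
ee_rot: [-0.704, -0.062, 0.062, 0.704]
force: [0.8, 1.1, -0.1]
grip_width: 0.999
```

jog_arm(
  deltas=[
    {"delta_pos": [90,50,-285],"rot": [0,0,0],"gripper": -1},
    {"delta_pos": [90,50,-285],"rot": [0,0,0],"gripper": -1},
    {"delta_pos": [90,50,-285],"rot": [0,0,0],"gripper": -1},
    {"delta_pos": [90,50,-285],"rot": [0,0,0],"gripper": -1},
    {"delta_pos": [90,50,-285],"rot": [0,0,0],"gripper": -1},
  ],
)

```text
time_s: 1.95
eef_pos: [0.5135, -0.0309, 0.12]
ee_rot: [-0.704, -0.062, 0.061, 0.704]
force: [0.6, 0.9, -0.2]
grip_width: 1.001
```

```bash
python3 - <<'E'
from h import *
s=sensors.read_state();p=s["eef_pos"];M=R.from_quat(s["ee_rot"]).as_matrix();print(p,M.round(3))
f=grab_frame("side");r0,c0=170,240
im=cv2.resize(f["pixels"][r0:r0+200,c0:c0+200],None,fx=3,fy=3,interpolation=cv2.INTER_CUBIC)[:,:,::-1].copy()
for o in(-.0465,0,.0465):
    a=((proj(f,p+M[:,2]*o)[0]-[r0,c0]+.5)*3).astype(int);cv2.circle(im,a[::-1].tolist(),4,(0,0,255),1);print(a)
cv2.imwrite("pics/s1.png",im)
E
```

```text
[ 0.51354604 -0.03086377  0.12001254] [[ 0.985  0.001 -0.174]
 [ 0.174  0.     0.985]
 [ 0.001 -1.     0.   ]]
[214 386]
[173 310]
[134 236]
```

View pics/s1.png

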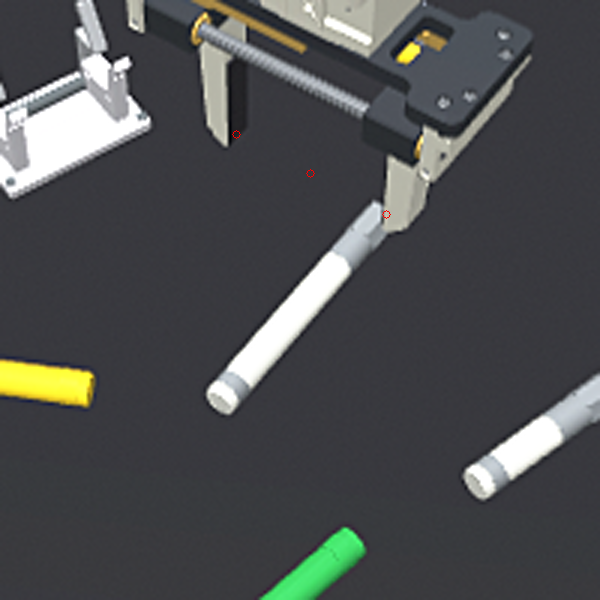

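The fingertips in the side view (≈(228,143) and (403,228)) appear some 2 px below their projections, toward the camera. So the side camera is biased about −4 mm in y, and I trust the top. Descending and gripping.

jog_arm(
  deltas=[
    {"delta_pos": [1,60,2.5],"rot": [0,0,0],"gripper": -1},
    {"delta_pos": [1,100,2.5],"rot": [0,0,0],"gripper": -1},
    {"delta_pos": [1,115.5,2.5],"rot": [0,0,0],"gripper": -1},
    {"delta_pos": [1,115.5,2.5],"rot": [0,0,0],"gripper": 1},
    {"delta_pos": [1,115.5,2.5],"rot": [0,0,0],"gripper": 1},
  ],
  force=35,
)

```text
time_s: 2.62
eef_pos: [0.5175, -0.0326, 0.0052]
ee_rot: [0.705, 0.063, -0.06, -0.704]
force: [-0.2, 0.8, 0.2]
grip_width: 0.835
```

jog_arm(
  deltas=[
    {"delta_pos": [0,0,0],"rot": [0,0,0],"gripper": 1},
    {"delta_pos": [0,0,0],"rot": [0,0,0],"gripper": 1},
    {"delta_pos": [0,0,0],"rot": [0,0,0],"gripper": 1},
    {"delta_pos": [0,0,0],"rot": [0,0,0],"gripper": 1},
  ],
)

```text
time_s: 3.12
eef_pos: [0.5175, -0.0325, 0.0053]
ee_rot: [0.705, 0.063, -0.06, -0.704]
force: [-0.3, 0.6, -0.6]
grip_width: 0.403
```

jog_arm(
  deltas=[
    {"delta_pos": [0,0,0],"rot": [0,0,0],"gripper": 1},
    {"delta_pos": [0,0,0],"rot": [0,0,0],"gripper": 1},
    {"delta_pos": [0,0,0],"rot": [0,0,0],"gripper": 1},
    {"delta_pos": [0,0,0],"rot": [0,0,0],"gripper": 1},
  ],
)

```text
time_s: 3.62
eef_pos: [0.5175, -0.0326, 0.0053]
ee_rot: [0.705, 0.063, -0.06, -0.704]
force: [-0.5, -0.8, 0.5]
grip_width: 0.183
```

Opening is about 17 mm, so the marker is gripped. Lifting.

jog_arm(
  deltas=[
    {"delta_pos": [0,-20,0],"rot": [0,0,0],"gripper": 1},
    {"delta_pos": [0,-60,0],"rot": [0,0,0],"gripper": 1},
    {"delta_pos": [0,-110,0],"rot": [0,0,0],"gripper": 1},
    {"delta_pos": [0,-140,0],"rot": [0,0,0],"gripper": 1},
    {"delta_pos": [0,-140,0],"rot": [0,0,0],"gripper": 1},
  ],
)

```text
time_s: 4.25
eef_pos: [0.5179, -0.0325, 0.1472]
ee_rot: [0.705, 0.065, -0.058, -0.703]
force: [-0.3, 0.3, -0.2]
grip_width: 0.184
```

```bash
python3 - <<'E'
from h import *
s=sensors.read_state();p=s["eef_pos"];M=R.from_quat(s["ee_rot"]).as_matrix();print(p,M.round(3),s["grip_width"],s["joints"].round(2))
for n in("top","side"):
    f=grab_frame(n);save(f,n+"2")
    for d in masks_of(f,"marker_mid"):
        P,rc=cloud(f,d["pixels"])
        print(n,round(d["confidence"],2),np.round(d["point"]),d["pixels"].sum(),np.round(np.median(P,0),3),np.round(np.percentile(P,[2,98],0),3).tolist())
E
```

```text
[ 0.51789726 -0.03251363  0.14721143] [[ 0.985  0.009 -0.173]
 [ 0.173 -0.002  0.985]
 [ 0.008 -1.    -0.004]] 0.18359021407520137 [-0.15  0.38  1.81 -0.    0.94 -1.9 ]
top 0.65 [176. 270.] 504 [0.676 0.114 0.016] [[0.653, 0.068, 0.008], [0.703, 0.156, 0.019]]
top 0.4 [262. 221.] 388 [0.506 0.188 0.028] [[0.466, 0.169, 0.01], [0.543, 0.198, 0.08]]
side 0.9 [294. 223.] 1047 [0.342 0.07  0.015] [[0.294, 0.009, 0.005], [0.388, 0.133, 0.019]]
side 0.8 [388. 313.] 1438 [ 0.335 -0.153  0.016] [[0.265, -0.16, 0.001], [0.421, -0.142, 0.019]]
side 0.7 [234. 332.] 658 [ 0.473 -0.046  0.154] [[0.434, -0.058, 0.144], [0.582, -0.029, 0.158]]
```

View pics/side2.png

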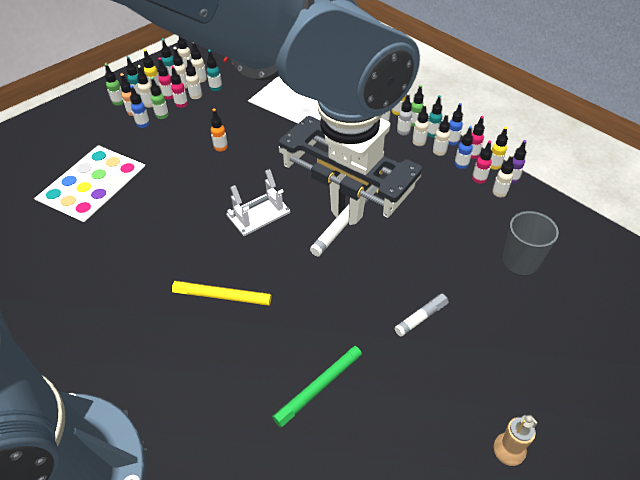

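Marker is held level in the gripper, visible at side (248,318)–(215,350). Moving it above the clip, turned into line, and levelling the small tilt.

jog_arm(
  deltas=[
    {"delta_pos": [5,-1,50],"rot": [0.001,0.085,0.002],"gripper": 1},
    {"delta_pos": [12,-1,100],"rot": [0.002,0.17,0.004],"gripper": 1},
    {"delta_pos": [18,-1,150],"rot": [0.003,0.255,0.006],"gripper": 1},
    {"delta_pos": [24,-1,201],"rot": [0.004,0.34,0.008],"gripper": 1},
    {"delta_pos": [24,-1,201],"rot": [0.004,0.34,0.008],"gripper": 1},
  ],
)

```text
time_s: 5.08
eef_pos: [0.504, 0.1723, 0.1434]
ee_rot: [-0.704, 0.06, -0.055, 0.705]
force: [-0.6, -0.2, -0.4]
grip_width: 0.182
```

jog_arm(
  deltas=[
    {"delta_pos": [0,0,0],"rot": [0,0,0],"gripper": 1},
    {"delta_pos": [0,0,0],"rot": [0,0,0],"gripper": 1},
  ],
)

```text
time_s: 5.32
eef_pos: [0.5039, 0.1714, 0.1429]
ee_rot: [-0.704, 0.061, -0.055, 0.705]
force: [-0.1, -0.4, -0.6]
grip_width: 0.182
```

```bash
cat > look.py <<'E'
import sys
from h import *
tag=sys.argv[1]
s=sensors.read_state();p=s["eef_pos"];M=R.from_quat(s["ee_rot"]).as_matrix();print(p,s["grip_width"],s["force"].round(1));print(M.round(4))
o=[]
for n,(r0,c0) in(("top",(195,165)),("side",(120,185))):
    f=grab_frame(n);k=3
    im=cv2.resize(f["pixels"][r0:r0+133,c0:c0+133],None,fx=k,fy=k,interpolation=cv2.INTER_CUBIC)[:,:,::-1].copy()
    ax=p-.004*M[:,1]   # marker axis 4 mm above TCP
    for e in(-.084,.076):
        for w in(-.009,.009):
            a=((proj(f,ax+M[:,0]*e+M[:,2]*w)[0]-[r0,c0]+.5)*k).astype(int);cv2.circle(im,a[::-1].tolist(),3,(0,0,255),1)
    o.append(im)
cv2.imwrite(f"pics/{tag}.png",np.hstack(o))
E
python3 look.py c1
```

```text
[0.50391014 0.17137656 0.14285933] 0.18171297555306304 [-0.1 -0.4 -0.6]
[[ 9.866e-01 -8.500e-03  1.632e-01]
 [-1.631e-01  2.400e-03  9.866e-01]
 [-8.800e-03 -1.000e+00  9.000e-04]]
```

View pics/c1.png

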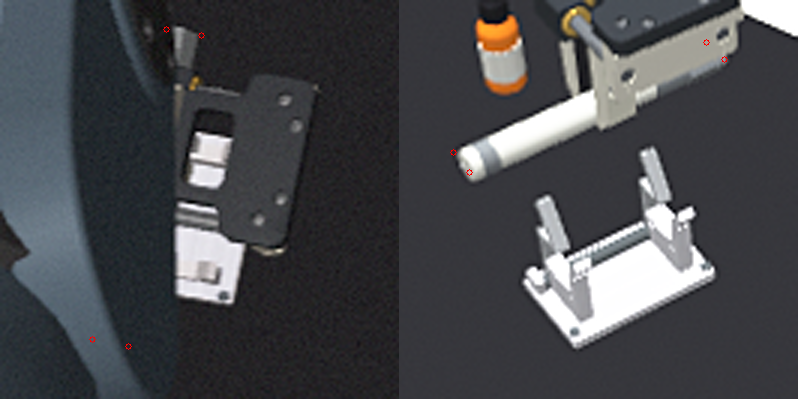

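The held marker's near end is at crop (470,163), and the clip seat lies below it between the forks at (555,290) and (680,240). After allowing for the biases, both views put the clip at about (0.502, 0.172), and the marker is nearly over it. I'll lower to just above the jaw tops and check.

jog_arm(
  deltas=[
    {"delta_pos": [0,15,0],"rot": [0,0,-0.005],"gripper": 1},
    {"delta_pos": [0,30,0],"rot": [0,0,-0.005],"gripper": 1},
    {"delta_pos": [0,43,0],"rot": [0,0,-0.005],"gripper": 1},
    {"delta_pos": [0,43,0],"rot": [0,0,-0.005],"gripper": 1},
  ],
)

```text
time_s: 5.92
eef_pos: [0.5033, 0.1713, 0.0992]
ee_rot: [-0.704, 0.06, -0.056, 0.705]
force: [-0.3, -0.5, -0.0]
grip_width: 0.185
```

```bash
cat > look2.py <<'E'
import sys
from h import *
tag=sys.argv[1];off=float(sys.argv[2])
s=sensors.read_state();p=s["eef_pos"];M=R.from_quat(s["ee_rot"]).as_matrix();print(p,s["grip_width"],s["force"].round(1));print(M.round(4))
f=grab_frame("side");r0,c0,k=130,190,6
im=cv2.resize(f["pixels"][r0:r0+100,c0:c0+130],None,fx=k,fy=k,interpolation=cv2.INTER_CUBIC)[:,:,::-1].copy()
P=lambda q:((proj(f,q)[0]-[r0,c0]+.5)*k).astype(int)[::-1].tolist()
ax=p-.004*M[:,1]; Rt,cc=cam(f)
# silhouette lines of held marker as given by the arm (red)
mid=ax+off*M[:,0]; v=cc-mid; n=np.cross(M[:,0],v);n/=np.linalg.norm(n)
for w in(-.009,.009): cv2.line(im,P(mid-.08*M[:,0]+w*n),P(mid+.08*M[:,0]+w*n),(0,0,255),1)
# clip base (green) in the arm's frame
yaw=np.radians(-9.5);A=np.array([[np.cos(yaw),-np.sin(yaw)],[np.sin(yaw),np.cos(yaw)]])
Q=[np.r_[[.502,.172]+A@[a,b],.008] for a,b in((.05,.031),(.05,-.031),(-.05,-.031),(-.05,.031))]
for i in range(4): cv2.line(im,P(Q[i]),P(Q[(i+1)%4]),(0,255,0),1)
cv2.imwrite(f"pics/{tag}.png",im)
E
python3 look2.py c2 -0.002
```

```text
[0.50327534 0.17126501 0.09918524] 0.1852629882538933 [-0.3 -0.5 -0. ]
[[ 9.865e-01 -4.800e-03  1.637e-01]
 [-1.637e-01  1.300e-03  9.865e-01]
 [-4.900e-03 -1.000e+00  5.000e-04]]
```

View pics/c2.png

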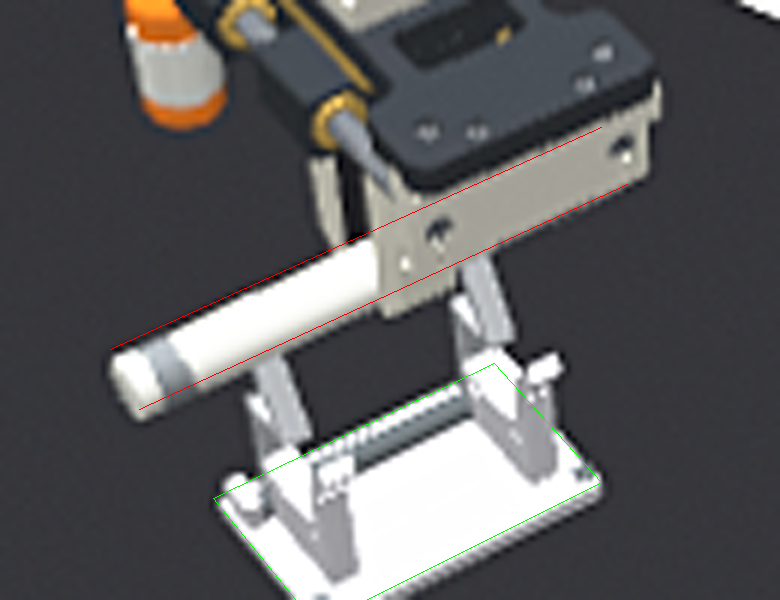

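In this side crop the marker and base are displaced from the arm-frame drawing by nearly the same amount (about 5–7 px, 2 mm). So they agree with each other: centred, in line, level. Pressing down.

jog_arm(
  deltas=[
    {"delta_pos": [0,8,0.5],"rot": [0,0,-0.004],"gripper": 1},
    {"delta_pos": [0,16,0.5],"rot": [0,0,-0.004],"gripper": 1},
    {"delta_pos": [0,24,0.5],"rot": [0,0,-0.004],"gripper": 1},
    {"delta_pos": [0,32,0.5],"rot": [0,0,-0.004],"gripper": 1},
  ],
  force=45,
)

```text
time_s: 6.48
eef_pos: [0.5036, 0.1719, 0.0673]
ee_rot: [-0.704, 0.058, -0.058, 0.705]
force: [-1.0, -2.0, 2.6]
grip_width: 0.181
```

Contact with the jaw slope (Fy −2, Fz +2.6 N). Continuing.

jog_arm(
  deltas=[
    {"delta_pos": [0,7,0],"rot": [0,0,0],"gripper": 1},
    {"delta_pos": [0,14,0],"rot": [0,0,0],"gripper": 1},
    {"delta_pos": [0,20,0],"rot": [0,0,0],"gripper": 1},
    {"delta_pos": [0,26,0],"rot": [0,0,0],"gripper": 1},
  ],
)

```text
time_s: 6.98
eef_pos: [0.5034, 0.1718, 0.0407]
ee_rot: [-0.705, 0.058, -0.058, 0.705]
force: [-0.6, -2.8, -1.0]
grip_width: 0.181
```

jog_arm(
  deltas=[
    {"delta_pos": [0,3,0],"rot": [0,0,0],"gripper": 1},
    {"delta_pos": [0,6,0],"rot": [0,0,0],"gripper": 1},
    {"delta_pos": [0,7,0],"rot": [0,0,0],"gripper": 1},
    {"delta_pos": [0,7,0],"rot": [0,0,0],"gripper": 1},
  ],
)

```text
time_s: 7.48
eef_pos: [0.5034, 0.172, 0.0345]
ee_rot: [-0.704, 0.058, -0.058, 0.705]
force: [-5.0, -1.9, 12.9]
grip_width: 0.184
```

```bash
python3 look2.py c3 -0.002
```

```text
[0.50344015 0.17200152 0.03453998] 0.18404168673954985 [-5.  -1.9 12.9]
[[ 9.865e-01 -3.000e-04  1.636e-01]
 [-1.636e-01  8.000e-04  9.865e-01]
 [-4.000e-04 -1.000e+00  7.000e-04]]
```

View pics/c3.png

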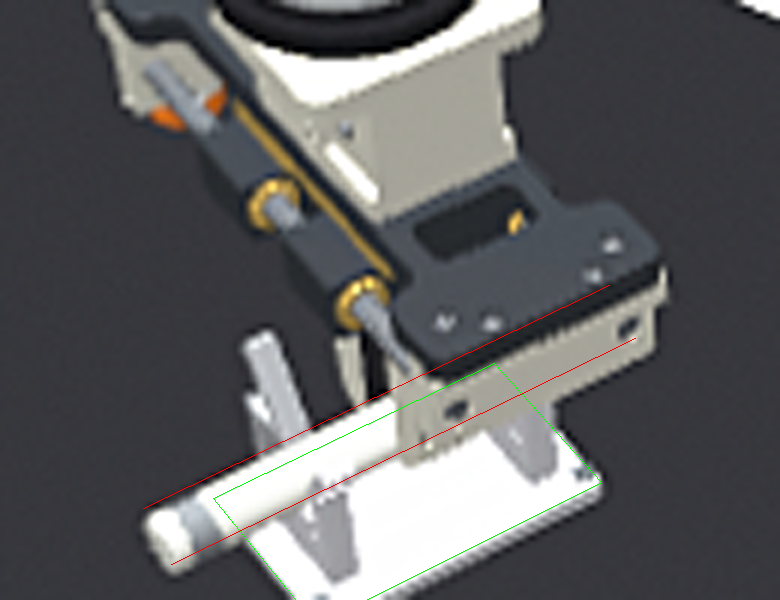

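Seated: firm stop of +13 N at TCP z 0.0345, i.e. marker axis at about 38 mm. In the picture the marker lies in the forks, near end at (165,535), with the hook at (275,390) upright. Releasing, then going straight up.

jog_arm(
  deltas=[
    {"delta_pos": [0,-0.5,0],"rot": [0,0,0],"gripper": 0.1},
    {"delta_pos": [0,-0.5,0],"rot": [0,0,0],"gripper": 0.1},
    {"delta_pos": [0,-0.5,0],"rot": [0,0,0],"gripper": 0.1},
    {"delta_pos": [0,-0.5,0],"rot": [0,0,0],"gripper": 0.1},
    {"delta_pos": [0,-0.5,0],"rot": [0,0,0],"gripper": 0.1},
  ],
)

```text
time_s: 8.15
eef_pos: [0.5034, 0.172, 0.035]
ee_rot: [-0.704, 0.058, -0.058, 0.705]
force: [0.2, 0.4, -0.2]
grip_width: 0.448
```

jog_arm(
  deltas=[
    {"delta_pos": [0,-20,0],"rot": [0,0,0],"gripper": 0.1},
    {"delta_pos": [0,-60,0],"rot": [0,0,0],"gripper": 0.1},
    {"delta_pos": [0,-110,0],"rot": [0,0,0],"gripper": 0.1},
    {"delta_pos": [0,-170,0],"rot": [0,0,0],"gripper": 0.1},
    {"delta_pos": [0,-170,0],"rot": [0,0,0],"gripper": 0.1},
  ],
)

```text
time_s: 8.78
eef_pos: [0.5054, 0.1723, 0.2092]
ee_rot: [-0.704, 0.056, -0.061, 0.706]
force: [0.8, -0.1, -0.9]
grip_width: 0.455
```

jog_arm(
  deltas=[
    {"delta_pos": [-100,0,-100],"rot": [0,0,0],"gripper": 0.1},
    {"delta_pos": [-100,0,-100],"rot": [0,0,0],"gripper": 0.1},
    {"delta_pos": [-100,0,-200],"rot": [0,0,0],"gripper": 0.1},
    {"delta_pos": [-100,0,-200],"rot": [0,0,0],"gripper": 0.1},
    {"delta_pos": [-100,0,-200],"rot": [0,0,0],"gripper": 0.1},
  ],
)

```text
time_s: 9.4
eef_pos: [0.373, -0.0106, 0.2071]
ee_rot: [-0.704, 0.057, -0.062, 0.706]
force: [1.0, 0.4, 0.0]
grip_width: 0.451
```

```bash
python3 - <<'E'
from h import *
s=sensors.read_state();print(s["time_s"],s["eef_pos"],s["force"].round(1))
o=[]
for n,(r0,c0) in(("top",(210,175)),("side",(140,200))):
    f=grab_frame(n);o.append(cv2.resize(f["pixels"][r0:r0+110,c0:c0+110],None,fx=3.6,fy=3.6,interpolation=cv2.INTER_CUBIC)[:,:,::-1])
    for t in ("marker_mid","short_marker_mid","jaw"):
        for d in masks_of(f,t):
            P,_=cloud(f,d["pixels"])
            if len(P) and .43<np.median(P[:,0])<.6: 
                xy=P[:,:2]-P[:,:2].mean(0);u=np.linalg.svd(xy,full_matrices=False)[2][0]
                print(n,t,round(d["confidence"],2),np.round(np.median(P,0),3),np.round(np.percentile(P,[2,98],0),3).tolist(),"yaw",np.degrees(np.arctan(u[1]/u[0])).round(1))
cv2.imwrite("pics/fin.png",np.hstack(o))
E
```

```text
9.4 [ 0.37304582 -0.01060734  0.20709086] [1.  0.4 0. ]
top marker_mid 0.76 [0.499 0.173 0.045] [[0.425, 0.158, 0.038], [0.575, 0.188, 0.048]] yaw -7.9
top short_marker_mid 0.56 [ 0.543 -0.174  0.016] [[0.494, -0.189, 0.009], [0.59, -0.164, 0.019]] yaw -6.5
top jaw 0.51 [0.501 0.187 0.054] [[0.466, 0.169, 0.008], [0.543, 0.2, 0.079]] yaw -10.3
side marker_mid 0.72 [0.44  0.175 0.044] [[0.42, 0.169, 0.036], [0.461, 0.184, 0.048]] yaw -8.6
side marker_mid 0.36 [ 0.54  -0.181  0.015] [[0.492, -0.192, 0.002], [0.589, -0.168, 0.019]] yaw -7.0
side short_marker_mid 0.71 [ 0.541 -0.181  0.015] [[0.492, -0.192, 0.0], [0.589, -0.169, 0.019]] yaw -7.1
```

View pics/fin.png

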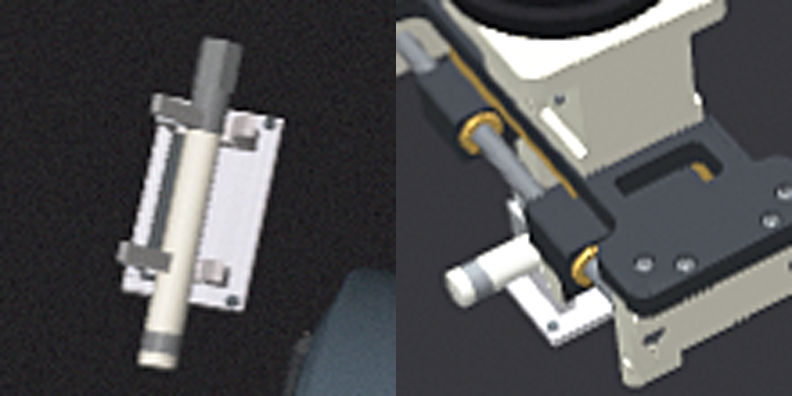

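The top crop shows the marker lying in both forks, with both hook lips over it at (180,108) and (150,257). Its upper surface is at 47–48 mm, so the axis is at about 38 mm. The short marker is unmoved. Handing in.

```bash
python3 -c "
from plant import env
print(env.close_job())"
```

```text
the job is handed in; nothing more can be done
None
```

I put the long white marker away in the clip and handed the job in at about 9.5 s. I gripped it at mid-length, held it level above the fork, and pressed it straight down past the jaw until it stopped on the floor at +13 N. Then I released it and moved the arm clear.

**Last checks**
- **Position:** the marker's middle is at about x = 0.500, y = 0.173, against a clip estimate of 0.502, 0.172. Its axis is at about 38 mm height.
- **Alignment:** its yaw is about -8 to -9°, against the clip's -9 to -10°.
- **Jaw:** both hook lips lie over the marker in the top picture. I judged the jaw shut by eye, because nothing reads its angle.
- **Jaw opening on the way down:** I only have the contact forces for this (Fy −2 to −3 N, Fz up to +2.6 N before seating), not a measured angle.
- **Short marker:** it has not moved, to within about 1 mm.

**What disagreed**
- The side camera read about 4 mm low in y compared with the arm and the top camera. I relied on the top camera and on comparing the held marker with the clip in the same picture.
- My first combined fit of the clip was several mm off in y, so I did not use it.
- At the grasp the arm ended about 4–5 mm from its target. I allowed for that along the marker.
- The final side view of the clip was partly hidden by the gripper, so the end state rests mainly on the top camera.

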